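# Tip the drive case onto its lid and push it against the stop rail

### The job

The black drive case stands on its long edge on the grey service plate. Without grasping or lifting it and without shoving it along on its edge, push on the upper part of its near face so that it tips over towards the metal stop rail and lies flat on the plate with its underside up; then push it along the plate until its long edge sits flush against the rail, about where it stood along the rail. Leave the bottle, the tub and the dish of screws where they stand.

Things in the scene. Friction and masses are not known exactly. Their poses are not given: they have to be found in the camera images.
- plate: Fixed grey plastic service plate, 180 (its x) x 170 (y) x 5 mm; origin at the centre of its underside, on the worktop. An aluminium stop rail, 12 mm thick and 150 mm long, runs along its far (+x) side, parallel to its y and centred; rail top 14 mm above the plate's top, near face at plate x = +75 mm. Plate +x points away from the robot, between 0.6 rad to the right and 0.15 to the left.
- case: Loose black drive case, a box 62 x 112 x 24 mm (its x, y, z), 0.13 to 0.27 kg. Origin at the centre of its underside, z towards its lid. At the start it stands 62 mm high on a 112 x 24 mm side on the plate (top 67 mm above the worktop): its z points level at the rail, its y level along the rail (both within 0.25 rad), its underside faces away from the rail.
- case_center (a point): Centre of the drive case. At the start 36 mm above the worktop, at plate x = -37 to -63 mm. Lying flat and flush with the rail, it is 17 mm above the worktop at plate x = +44 mm and the case's z points down. A slow push on the standing case about 50 mm above the plate tips it without sliding.
- bottle_center (a point): Bystander: white plastic dispenser bottle standing to the left of the plate's near end, 65 mm across, 124 mm tall; point on its axis 60 mm above its foot.
- tub_center (a point): Bystander: small round tub with a black lid, left of the plate and farther than the bottle, 47 mm across, 29 mm high; point at its centre.
- dish_center (a point): Bystander: round pressed steel dish with screws behind the stop rail, 85 mm across, 18 mm high; point at its centre.

How it is judged:
By the outcome, as a careful person would: the job done as asked, in the order asked, and still so for the second after the job is handed in, with the robot touching nothing.
It also fails if it takes over 40 s, if anything falls off the work surface, if the arm or the gripper's body presses on something with over 40 N, if the wrist force passes 120 N, or if a joint passes its speed limit or range.

### The arm

A 6-joint arm with a two-finger parallel gripper is mounted at the origin on a cart in front of the work surface, level with it; the furniture and walls round the work are solid. World frame = base frame: x ahead of the robot, y to its left, z up, the work surface at z = 0. Lengths are in m, angles in rad, forces in N, time in s.
With the tool pointing down it reaches from about 0.35 to 0.95 m from the base axis. Payload 17.4 kg.
Tool frame: the origin (TCP) lies on the centre line of the jaws, within the pads' length; the fingertips stand 14 mm ahead of it and the grasp point (between the pads) lies 5 mm behind it (manip.tip_reach is the distance from the TCP to the fingertips, in m); z points along the fingers, y is the direction in which the jaws open and shut (so a half turn about z gives the same grasp; the last joint's range is limited). The gripper opens to 93 mm and grips with 3 to 60 N. Pads are 15 mm wide; open, the fingers measure 128 mm over their backs; the gripper's body (75 mm by 188 mm) begins 65 mm behind the grasp point.
Start: joints at [1.072, 0.116, 1.442, -0, 1.584, -0.038], TCP at [0.3, 0.605, 0.233] pointing down, gripper open.
Joint ranges: [-2.83, 2.83], [-0.83, 2.19], [0.07, 2.5], [-1.14, 4.28], [0.01, 3], [-2.97, 2.97]. Speed limits (rad/s): [1.89, 1.89, 2.22, 3.14, 3.14, 3.14].

### API

Orientations are given as a unit quaternion [x, y, z, w].
In Python, from cell import manip gives the robot as it stands. The module is installed in compiled form; this text tells all that it offers.
- The arm moves only by the tool send_rows, never from a script. Its argument "motion" is a list of rows, each an object of numbers: "dx", "dy", "dz": the shift along the world's x, y, z in mm; "ax", "ay", "az": the turn, a rotation vector about the world's x, y, z in rad; "fingers": the opening, from 0 (shut) to 1 (fully open). A call has 1 to 10 rows; each row is the pose to reach, as a shift and turn from the pose commanded when the call began; what a row does not reach only later rows make up. A row lasts 1/12 s, in which the tool goes at most 41.7 mm and 7.16 degrees, less where a joint would pass 70% of its speed; a pose out of reach is approached as far as the arm can. A call with a gripper value outside its range is refused whole. The fingers move at their own pace and stop on an object; the grip force is fixed at half the most. Time passes only in rows, so rows that repeat a pose let the fingers close. It gives the time, the measured TCP pose, the force and the opening at its end, in the units of the state.
- manip.read_state(): the state, without advancing time (a new reading comes with each control period).
- manip.snapshot(name): name is "scene" or "top" or "wrist"; returns the picture (384x512x3 uint8, red, green, blue); there is no depth.
- manip.camera_model(name): a dict with "fx", "fy", "cx", "cy" (pixels), "dist" ([k1, k2, p1, p2, k3] as OpenCV has them; the pictures are not rectified), "rvec" (rotation vector, rad) and "tvec" (3), from world to camera coordinates, as OpenCV has them; the wrist camera has in their place "mount" (4x4, takes a point from camera to tool coordinates, whose origin is the TCP and whose axes are the flange's). Camera axes: x right, y down, z forward; pixel columns grow to the right and rows downward; lengths in m; the calibration is good to about 2 mm. A picture is of the moment at which its call begins: read the wrist's pose just before it. camera_model takes no time and is no camera call.
- manip.finish_job(): hands the job in, once; it reports no verdict.
Trained networks look in the newest picture that a camera, given by its name, has taken for a name from the list of things; names that differ only in an ending like _2 or _b are one class to them, and where a whole thing is asked for, a point or a joint stands for the part that bears it (a point fixed in the world has none). Each returns a list of dicts, best first, with "score" (0 to 1); they miss things now and then, are a little off and sometimes report something else, mostly with a low value. They report only what shows in the picture. A call takes as long as a camera call.
- manip.search_frame(camera, name): "location" ([column, row] in pixels, amid what is visible of it).
- manip.mark_of(camera, name): "location" ([column, row] in pixels: a listed point, or the origin of a listed thing).
The state is a dict: "time_s": time; "q": joint angles; "dq": joint speeds; "joint_efforts": joint torques, N m; "tool_pos": TCP position; "orientation": TCP orientation; "wrist_force": force on the tool from outside, world axes, zero at the start; "moment": the same for the moment, N m; "opening": finger opening in m.
Only numpy, scipy, OpenCV 4.12 (cv2) and the standard library are available. Lean on these libraries where they do the work, as an engineer would, in place of code of your own. Each camera call takes 0.05 s, during which the arm holds its last target. There are 200 camera calls.

## Working session

There is one attempt and no reset: what is moved stays moved. The work goes in short steps, Python scripts to look and compute and a tool call to move; the robot and the scene stay as the last step left them, time stands still between calls to the robot, and variables do not carry over. Pictures are saved under pics/ and viewed, about 8 in all and at most 12, crops included, and the job is handed in when it is done.

Besides the shell and the picture viewer there is one more tool, called after ">>>" as a command line: name --argument value ..., lists and objects as JSON in quotes. send_rows: Moves the arm, as the interface text tells. Its arguments: {"type":"object","properties":{"motion":{"type":"array"}},"required":["motion"]}

```bash
mkdir -p pics; cat > h.py <<'E'
import numpy as np, cv2
from cell import manip
def ray(cam,px):
    m=manip.camera_model(cam); K=np.array([[m['fx'],0,m['cx']],[0,m['fy'],m['cy']],[0,0,1]])
    u=cv2.undistortPoints(np.array([[px]],float),K,np.array(m['dist'],float))[0,0]
    R=cv2.Rodrigues(np.array(m['rvec'],float))[0]; t=np.array(m['tvec'],float).ravel()
    return -R.T@t, R.T@np.array([u[0],u[1],1])
def at_z(cam,px,z):
    o,d=ray(cam,px); return o+d*(z-o[2])/d[2]
def proj(cam,P):
    m=manip.camera_model(cam); K=np.array([[m['fx'],0,m['cx']],[0,m['fy'],m['cy']],[0,0,1]])
    return cv2.projectPoints(np.array(P,float).reshape(-1,1,3),np.array(m['rvec'],float),np.array(m['tvec'],float),K,np.array(m['dist'],float))[0][:,0]
def snap(cam,f=None):
    im=manip.snapshot(cam)
    if f: cv2.imwrite('pics/'+f,im[:,:,::-1])
    return im
E
python3 - <<'E'
from h import *
np.set_printoptions(precision=4,suppress=True)
a=snap('scene');b=snap('top')
cv2.imwrite('pics/1.png',cv2.resize(b,(800,600),interpolation=cv2.INTER_CUBIC)[:,:,::-1]);cv2.imwrite('pics/2.png',a[:,:,::-1])
z=dict(plate=0,case=.036,case_center=.036,bottle_center=.06,tub_center=.0145,dish_center=.009)
for c in('scene','top'):
    for n in z:
        for d in manip.mark_of(c,n)[:1]: print(c,n,d['score'],np.round(d['location'],1),at_z(c,d['location'],z[n]))
s=manip.read_state();print(s['time_s'],s['tool_pos'],s['orientation'])
E
```

```text
scene plate 0.82 [274.7 234. ] [ 0.4865 -0.2634  0.    ]
scene case 0.67 [253.  232.8] [ 0.4363 -0.2341  0.036 ]
scene case_center 0.89 [258.4 230.9] [ 0.4472 -0.2417  0.036 ]
scene bottle_center 0.72 [191.7 205.3] [ 0.4215 -0.0789  0.06  ]
scene tub_center 0.71 [229.6 207.7] [ 0.4971 -0.1311  0.0145]
scene dish_center 0.86 [323.5 204.2] [ 0.63   -0.3276  0.009 ]
top plate 0.69 [277.7 202. ] [ 0.4877 -0.2615  0.    ]
top case 0.76 [268.  225.2] [ 0.4278 -0.2341  0.036 ]
top case_center 0.69 [269.1 216.5] [ 0.4492 -0.2374  0.036 ]
top bottle_center 0.92 [202.5 225.5] [ 0.43   -0.0759  0.06  ]
top tub_center 0.6 [225.2 190.8] [ 0.5183 -0.1277  0.0145]
top dish_center 0.97 [299.6 146.4] [ 0.6307 -0.3224  0.009 ]
0.7 [0.3002 0.6046 0.2327] [0.2284 0.9736 0.     0.    ]
```

View pics/1.png

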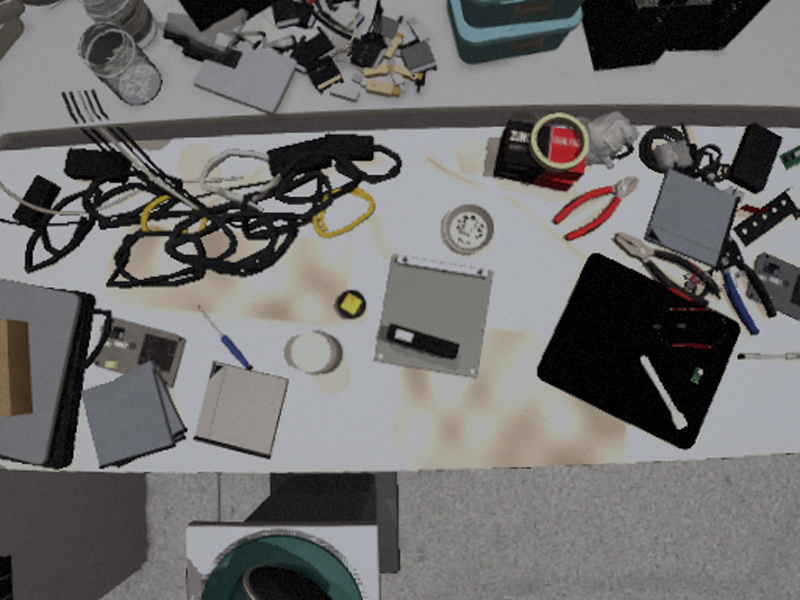

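View pics/2.png

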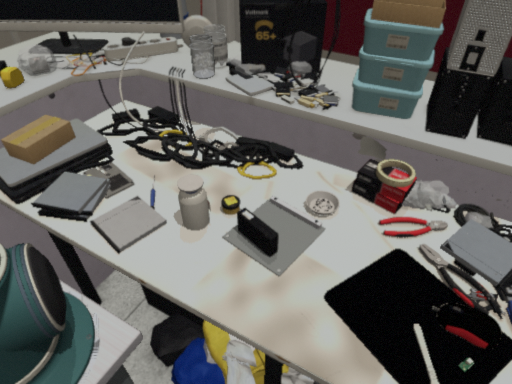

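The top picture shows the plate at about (435,315) of 800x600, with the case standing near its near end at (425,342), the bottle at (313,352), the tub at (350,304) and the dish at (468,230). I'll enlarge the plate to measure it.

```bash
python3 - <<'E'
from h import *
b=snap('top');a=snap('scene')
A=cv2.resize(b[150:250,225:325],(600,600),interpolation=cv2.INTER_CUBIC)
cv2.imwrite('pics/3.png',A[:,:,::-1])
E
```

```text
(no output)
```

View pics/3.png

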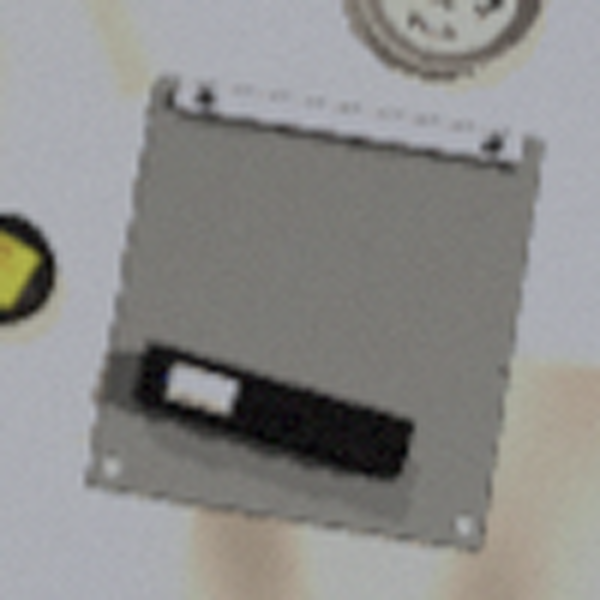

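Plate corners sit at crop (157,75), (545,140), (480,549), (88,485). The case's top corners are at (150,345), (413,420), (400,478), (135,403). Next I'll fit the poses.

```bash
python3 - <<'E'
from h import *
np.set_printoptions(precision=4,suppress=True)
f=lambda p:(225+(p[0]+.5)/6-.5,150+(p[1]+.5)/6-.5)
P=np.array([at_z('top',f(p),.005) for p in [(157,75),(545,140),(480,549),(88,485)]])[:,:2]
C=np.array([at_z('top',f(p),.067) for p in [(150,345),(413,420),(400,478),(135,403)]])[:,:2]
for n,Q,(L,W) in(('plate',P,(.18,.17)),('case',C,(.024,.112))):
    print(n,Q.tolist(),'sides',[np.linalg.norm(Q[i]-Q[i-1]) for i in range(4)])
    dx=Q[0]+Q[1]-Q[2]-Q[3];dy=Q[0]+Q[3]-Q[1]-Q[2]
    print(Q.mean(0),'yaw from x edge',np.arctan2(dx[1],dx[0]),'from y edge',np.arctan2(-dy[0],dy[1]))
E
```

```text
plate [[0.5930739595844513, -0.1943011464640293], [0.5605276032713526, -0.36126074697234445], [0.38595617744097077, -0.3268030433233719], [0.41684103933855987, -0.1612237366241253]] sides [np.float64(0.17931022620060383), np.float64(0.17010224428606274), np.float64(0.17793964161257866), np.float64(0.16843509581270857)]
[ 0.4891 -0.2609] yaw from x edge -0.19018823533065132 from y edge -0.18848403709199063
case [[0.47137032703837217, -0.19052166579955146], [0.4390798389644101, -0.29426392767490395], [0.4162659116645126, -0.2883833913513649], [0.4484019971604058, -0.18407525871262792]] sides [np.float64(0.0238558240627613), np.float64(0.10865142667755863), np.float64(0.02355962619180259), np.float64(0.10914629872597471)]
[ 0.4438 -0.2393] yaw from x edge -0.2630141018033974 from y edge -0.3003028548055955
```

Plate: centre (0.489,-0.261), yaw -0.19. Case: centre (0.444,-0.239), yaw about -0.29, plate x = -48 mm, which is in the stated range. The plan is to push with the fingers half open for two contacts along the case. First I'll travel there at height.

>>> send_rows --motion '[{"dx": 10, "dy": -40, "dz": 0, "az": 0.02, "fingers": 0.5}, {"dx": 20, "dy": -80, "az": 0.04, "fingers": 0.5}, {"dx": 30, "dy": -120, "az": 0.06, "fingers": 0.5}, {"dx": 40, "dy": -160, "az": 0.08, "fingers": 0.5}, {"dx": 50, "dy": -200, "az": 0.1, "fingers": 0.5}, {"dx": 60, "dy": -240, "az": 0.12, "fingers": 0.5}, {"dx": 70, "dy": -280, "az": 0.14, "fingers": 0.5}, {"dx": 80, "dy": -320, "az": 0.16, "fingers": 0.5}, {"dx": 90, "dy": -360, "az": 0.17, "fingers": 0.5}, {"dx": 100, "dy": -400, "az": 0.17, "fingers": 0.5}]'

```text
invalid input
```

>>> send_rows --motion '[{"dx": 0, "dy": -40, "fingers": 0.5}, {"dx": 0, "dy": -80, "fingers": 0.5}, {"dx": 0, "dy": -120, "fingers": 0.5}, {"dx": 0, "dy": -160, "fingers": 0.5}, {"dx": 0, "dy": -200, "fingers": 0.5}, {"dx": 0, "dy": -240, "fingers": 0.5}, {"dx": 0, "dy": -280, "fingers": 0.5}, {"dx": 0, "dy": -320, "fingers": 0.5}, {"dx": 0, "dy": -360, "fingers": 0.5}, {"dx": 0, "dy": -400, "fingers": 0.5}]'

```text
invalid input
```

>>> send_rows --motion '[{"dx": 10, "dy": -40, "dz": 0, "ax": 0, "ay": 0, "az": 0.02, "fingers": 0.5}, {"dx": 20, "dy": -80, "dz": 0, "ax": 0, "ay": 0, "az": 0.04, "fingers": 0.5}, {"dx": 30, "dy": -120, "dz": 0, "ax": 0, "ay": 0, "az": 0.06, "fingers": 0.5}, {"dx": 40, "dy": -160, "dz": 0, "ax": 0, "ay": 0, "az": 0.08, "fingers": 0.5}, {"dx": 50, "dy": -200, "dz": 0, "ax": 0, "ay": 0, "az": 0.1, "fingers": 0.5}, {"dx": 60, "dy": -240, "dz": 0, "ax": 0, "ay": 0, "az": 0.12, "fingers": 0.5}, {"dx": 70, "dy": -280, "dz": 0, "ax": 0, "ay": 0, "az": 0.14, "fingers": 0.5}, {"dx": 80, "dy": -320, "dz": 0, "ax": 0, "ay": 0, "az": 0.16, "fingers": 0.5}, {"dx": 90, "dy": -360, "dz": 0, "ax": 0, "ay": 0, "az": 0.17, "fingers": 0.5}, {"dx": 100, "dy": -400, "dz": 0, "ax": 0, "ay": 0, "az": 0.17, "fingers": 0.5}]'

```text
time_s: 1.63
tool_pos: [0.4, 0.2028, 0.2329]
orientation: [0.144, 0.99, 0.0, 0.0]
wrist_force: [0.8, 0.5, 0.2]
opening: 0.0464
```

>>> send_rows --motion '[{"dx": 0, "dy": -41, "dz": 0, "ax": 0, "ay": 0, "az": 0, "fingers": 0.5}, {"dx": 0, "dy": -82, "dz": 0, "ax": 0, "ay": 0, "az": 0, "fingers": 0.5}, {"dx": 0, "dy": -123, "dz": 0, "ax": 0, "ay": 0, "az": 0, "fingers": 0.5}, {"dx": 0, "dy": -164, "dz": 0, "ax": 0, "ay": 0, "az": 0, "fingers": 0.5}, {"dx": 0, "dy": -205, "dz": 0, "ax": 0, "ay": 0, "az": 0, "fingers": 0.5}, {"dx": 0, "dy": -246, "dz": 0, "ax": 0, "ay": 0, "az": 0, "fingers": 0.5}, {"dx": 0, "dy": -287, "dz": 0, "ax": 0, "ay": 0, "az": 0, "fingers": 0.5}, {"dx": 0, "dy": -328, "dz": 0, "ax": 0, "ay": 0, "az": 0, "fingers": 0.5}, {"dx": 0, "dy": -369, "dz": 0, "ax": 0, "ay": 0, "az": 0, "fingers": 0.5}, {"dx": 0, "dy": -410, "dz": 0, "ax": 0, "ay": 0, "az": 0, "fingers": 0.5}]'

```text
time_s: 2.47
tool_pos: [0.3995, -0.2076, 0.233]
orientation: [0.145, 0.989, -0.0, 0.001]
wrist_force: [2.0, 1.1, 0.6]
opening: 0.0467
```

>>> send_rows --motion '[{"dx": 0, "dy": -22, "dz": -20, "ax": 0, "ay": 0, "az": 0, "fingers": 0.5}, {"dx": 0, "dy": -22, "dz": -50, "ax": 0, "ay": 0, "az": 0, "fingers": 0.5}, {"dx": 0, "dy": -22, "dz": -80, "ax": 0, "ay": 0, "az": 0, "fingers": 0.5}, {"dx": 0, "dy": -22, "dz": -110, "ax": 0, "ay": 0, "az": 0, "fingers": 0.5}, {"dx": 0, "dy": -22, "dz": -140, "ax": 0, "ay": 0, "az": 0, "fingers": 0.5}, {"dx": 0, "dy": -22, "dz": -164, "ax": 0, "ay": 0, "az": 0, "fingers": 0.5}, {"dx": 0, "dy": -22, "dz": -164, "ax": 0, "ay": 0, "az": 0, "fingers": 0.5}]'

```text
time_s: 3.05
tool_pos: [0.3982, -0.2262, 0.0642]
orientation: [0.145, 0.989, 0.001, -0.003]
wrist_force: [-0.6, 0.5, -0.3]
opening: 0.0465
```

```bash
python3 - <<'E'
from h import *
a=snap('scene');b=snap('top')
A=cv2.resize(b[150:250,225:325],(400,400),interpolation=cv2.INTER_CUBIC);B=cv2.resize(a[170:270,200:300],(400,400),interpolation=cv2.INTER_CUBIC)
cv2.imwrite('pics/4.png',np.hstack([A,B])[:,:,::-1])
print(manip.read_state()['tool_pos'],manip.read_state()['wrist_force'])
E
```

```text
[ 0.40008767 -0.22736144  0.06910267] [-0.52573207  0.34721285  0.1185464 ]
```

View pics/4.png

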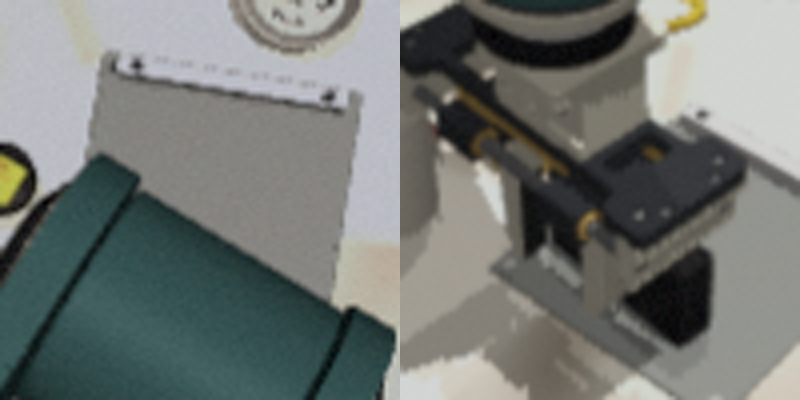

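The fingers stand just behind the upper part of the case's near face, and the case is still upright. Now I'll push slowly.

>>> send_rows --motion '[{"dx": 4, "dy": -1, "dz": 0, "ax": 0, "ay": 0, "az": 0, "fingers": 0.5}, {"dx": 8, "dy": -2, "dz": 0, "ax": 0, "ay": 0, "az": 0, "fingers": 0.5}, {"dx": 12, "dy": -3.5, "dz": 0, "ax": 0, "ay": 0, "az": 0, "fingers": 0.5}, {"dx": 15, "dy": -4.5, "dz": 0, "ax": 0, "ay": 0, "az": 0, "fingers": 0.5}, {"dx": 18, "dy": -5.5, "dz": 0, "ax": 0, "ay": 0, "az": 0, "fingers": 0.5}, {"dx": 20, "dy": -6, "dz": 0, "ax": 0, "ay": 0, "az": 0, "fingers": 0.5}, {"dx": 22, "dy": -6.5, "dz": 0, "ax": 0, "ay": 0, "az": 0, "fingers": 0.5}, {"dx": 24, "dy": -7, "dz": 0, "ax": 0, "ay": 0, "az": 0, "fingers": 0.5}, {"dx": 26, "dy": -7.7, "dz": 0, "ax": 0, "ay": 0, "az": 0, "fingers": 0.5}, {"dx": 28, "dy": -8.3, "dz": 0, "ax": 0, "ay": 0, "az": 0, "fingers": 0.5}]'

```text
time_s: 3.98
tool_pos: [0.4283, -0.2358, 0.0686]
orientation: [0.145, 0.989, -0.0, -0.0]
wrist_force: [-0.8, 1.1, 0.7]
opening: 0.0464
```

>>> send_rows --motion '[{"dx": 2, "dy": -0.6, "dz": 0, "ax": 0, "ay": 0, "az": 0, "fingers": 0.5}, {"dx": 4, "dy": -1.2, "dz": 0, "ax": 0, "ay": 0, "az": 0, "fingers": 0.5}, {"dx": 6, "dy": -1.8, "dz": 0, "ax": 0, "ay": 0, "az": 0, "fingers": 0.5}, {"dx": 8, "dy": -2.4, "dz": 0, "ax": 0, "ay": 0, "az": 0, "fingers": 0.5}, {"dx": 10, "dy": -3, "dz": 0, "ax": 0, "ay": 0, "az": 0, "fingers": 0.5}]'

```text
time_s: 4.4
tool_pos: [0.4384, -0.2388, 0.0686]
orientation: [0.145, 0.989, 0.0, 0.0]
wrist_force: [0.3, 0.2, -0.4]
opening: 0.0465
```

```bash
python3 - <<'E'
from h import *
a=snap('scene');w=snap('wrist')
A=cv2.resize(w,(533,400));B=cv2.resize(a[190:270,220:272],(260,400),interpolation=cv2.INTER_CUBIC)
cv2.imwrite('pics/5.png',np.hstack([A,B])[:,:,::-1])
print(manip.read_state()['tool_pos'],manip.read_state()['wrist_force'])
E
```

```text
[ 0.43840138 -0.23876928  0.06860515] [-0.45949101 -0.10550376  0.31424849]
```

View pics/5.png

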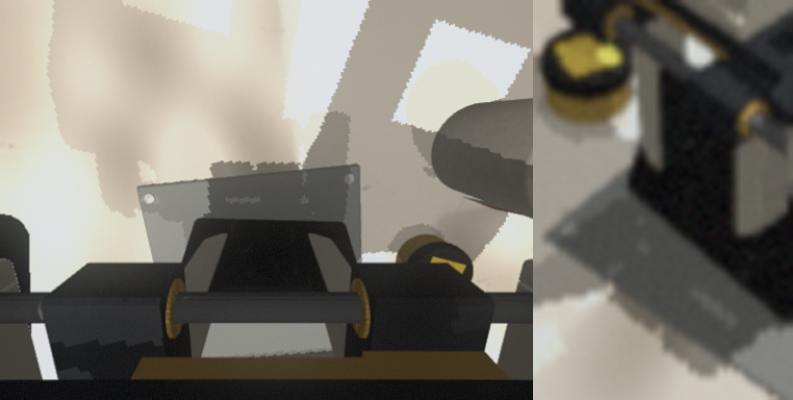

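The fingers are on the case's underside (wrist view, black face at about (270,255)) and the case is starting to lean. I'll keep pushing.

>>> send_rows --motion '[{"dx": 1.5, "dy": -0.45, "dz": 0, "ax": 0, "ay": 0, "az": 0, "fingers": 0.5}, {"dx": 3, "dy": -0.9, "dz": 0, "ax": 0, "ay": 0, "az": 0, "fingers": 0.5}, {"dx": 4.5, "dy": -1.3, "dz": 0, "ax": 0, "ay": 0, "az": 0, "fingers": 0.5}, {"dx": 6, "dy": -1.8, "dz": 0, "ax": 0, "ay": 0, "az": 0, "fingers": 0.5}, {"dx": 8, "dy": -2.4, "dz": 0, "ax": 0, "ay": 0, "az": 0, "fingers": 0.5}, {"dx": 10, "dy": -3, "dz": 0, "ax": 0, "ay": 0, "az": 0, "fingers": 0.5}, {"dx": 12, "dy": -3.6, "dz": 0, "ax": 0, "ay": 0, "az": 0, "fingers": 0.5}, {"dx": 14, "dy": -4.2, "dz": 0, "ax": 0, "ay": 0, "az": 0, "fingers": 0.5}, {"dx": 16, "dy": -4.8, "dz": 0, "ax": 0, "ay": 0, "az": 0, "fingers": 0.5}, {"dx": 18, "dy": -5.4, "dz": 0, "ax": 0, "ay": 0, "az": 0, "fingers": 0.5}]'

```text
time_s: 5.33
tool_pos: [0.4564, -0.2442, 0.0686]
orientation: [0.145, 0.989, 0.0, -0.0]
wrist_force: [1.1, 0.7, -0.0]
opening: 0.0466
```

```bash
python3 - <<'E'
from h import *
a=snap('scene');w=snap('wrist')
A=cv2.resize(w,(533,400));B=cv2.resize(a[190:270,220:272],(260,400),interpolation=cv2.INTER_CUBIC)
cv2.imwrite('pics/6.png',np.hstack([A,B])[:,:,::-1])
print(manip.read_state()['tool_pos'],manip.read_state()['wrist_force'])
E
```

```text
[ 0.45640903 -0.24415609  0.06861727] [ 0.41461671 -0.64197678  0.19737098]
```

View pics/6.png

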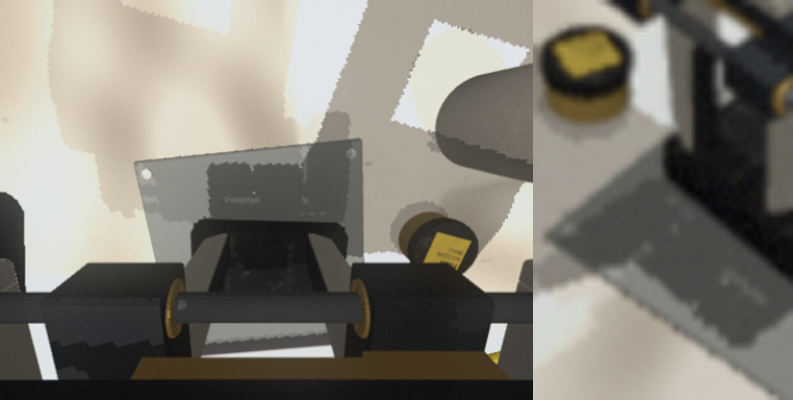

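This view doesn't settle whether the case has fallen, though the force is about zero. I'll back off and check from above.

>>> send_rows --motion '[{"dx": -12, "dy": 3, "dz": 0, "ax": 0, "ay": 0, "az": 0, "fingers": 0.5}, {"dx": -30, "dy": 9, "dz": 5, "ax": 0, "ay": 0, "az": 0, "fingers": 0.5}, {"dx": -55, "dy": 15, "dz": 25, "ax": 0, "ay": 0, "az": 0, "fingers": 0.5}, {"dx": -75, "dy": 20, "dz": 55, "ax": 0, "ay": 0, "az": 0, "fingers": 0.5}, {"dx": -75, "dy": 20, "dz": 90, "ax": 0, "ay": 0, "az": 0, "fingers": 0.5}, {"dx": -75, "dy": 20, "dz": 130, "ax": 0, "ay": 0, "az": 0, "fingers": 0.5}]'

```text
time_s: 5.93
tool_pos: [0.3797, -0.2235, 0.1994]
orientation: [0.145, 0.989, 0.0, -0.0]
wrist_force: [1.0, -0.7, -0.3]
opening: 0.0464
```

```bash
python3 - <<'E'
from h import *
a=snap('scene');b=snap('top')
A=cv2.resize(b[150:250,225:325],(400,400),interpolation=cv2.INTER_CUBIC);B=cv2.resize(a[170:270,210:310],(400,400),interpolation=cv2.INTER_CUBIC)
cv2.imwrite('pics/7.png',np.hstack([A,B])[:,:,::-1])
for c in('top','scene'):
  for d in manip.mark_of(c,'case_center')[:2]: print(c,d,at_z(c,d['location'],.017))
E
```

```text
top {'location': [275.3, 204.5], 'score': 0.59} [ 0.48004485 -0.25438697  0.017     ]
scene {'location': [272.1, 226.8], 'score': 0.78} [ 0.48955354 -0.2544071   0.017     ]
scene {'location': [321.8, 202.9], 'score': 0.71} [ 0.62388265 -0.32447287  0.017     ]
```

View pics/7.png

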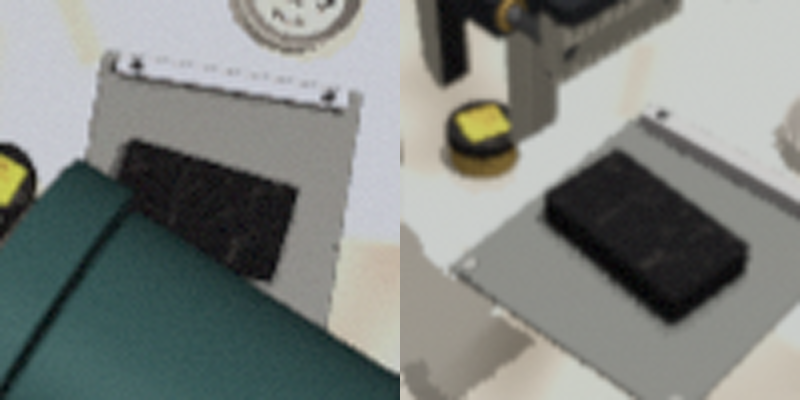

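The case lies flat, underside up. Its top corners in the top crop are far-left (130,142), far-right (298,186) and near-right (270,280).

```bash
python3 - <<'E'
from h import *
f=lambda p:(225+(p[0]+.5)/4-.5,150+(p[1]+.5)/4-.5)
Q=np.array([at_z('top',f(p),.029) for p in [(130,142),(298,186),(270,280)]])[:,:2]
c=(Q[0]+Q[2])/2;e=Q[0]-Q[1];g=Q[1]-Q[2]
print(c,np.linalg.norm(e),np.linalg.norm(g),np.arctan2(-e[0],e[1]),np.arctan2(g[1],g[0]))
R=np.array([[np.cos(.19),-np.sin(.19)],[np.sin(.19),np.cos(.19)]]); print('plate frame',R@(c-[.489,-.2612]))
print('goal world',R.T@[.044,.0133]+[.489,-.2612])
E
```

```text
[ 0.48468599 -0.25211413] 0.10879380967373281 0.06146879455650422 -0.2821068747140073 -0.3219431906157894
plate frame [-0.00595232  0.00810762]
goal world [ 0.53472001 -0.25644914]
```

>>> send_rows --motion '[{"dx": 20, "dy": -6, "dz": -35, "ax": 0, "ay": 0, "az": 0, "fingers": 0.5}, {"dx": 40, "dy": -11, "dz": -70, "ax": 0, "ay": 0, "az": 0, "fingers": 0.5}, {"dx": 40, "dy": -11, "dz": -100, "ax": 0, "ay": 0, "az": 0, "fingers": 0.5}, {"dx": 40, "dy": -11, "dz": -130, "ax": 0, "ay": 0, "az": 0, "fingers": 0.5}, {"dx": 40, "dy": -11, "dz": -155, "ax": 0, "ay": 0, "az": 0, "fingers": 0.5}, {"dx": 40, "dy": -11, "dz": -168, "ax": 0, "ay": 0, "az": 0, "fingers": 0.5}, {"dx": 40, "dy": -11, "dz": -174, "ax": 0, "ay": 0, "az": 0, "fingers": 0.5}, {"dx": 40, "dy": -11, "dz": -174, "ax": 0, "ay": 0, "az": 0, "fingers": 0.5}]'

```text
time_s: 6.8
tool_pos: [0.4201, -0.2344, 0.0224]
orientation: [0.145, 0.989, 0.001, -0.002]
wrist_force: [-0.5, -0.3, -0.3]
opening: 0.0462
```

>>> send_rows --motion '[{"dx": 5, "dy": -1, "dz": 0, "ax": 0, "ay": 0, "az": 0, "fingers": 0.5}, {"dx": 10, "dy": -2, "dz": 0, "ax": 0, "ay": 0, "az": 0, "fingers": 0.5}, {"dx": 15, "dy": -3, "dz": 0, "ax": 0, "ay": 0, "az": 0, "fingers": 0.5}, {"dx": 20, "dy": -4, "dz": 0, "ax": 0, "ay": 0, "az": 0, "fingers": 0.5}, {"dx": 24, "dy": -5, "dz": 0, "ax": 0, "ay": 0, "az": 0, "fingers": 0.5}, {"dx": 27, "dy": -5.5, "dz": 0, "ax": 0, "ay": 0, "az": 0, "fingers": 0.5}, {"dx": 30, "dy": -6, "dz": 0, "ax": 0, "ay": 0, "az": 0, "fingers": 0.5}, {"dx": 33, "dy": -6.5, "dz": 0, "ax": 0, "ay": 0, "az": 0, "fingers": 0.5}, {"dx": 36, "dy": -7, "dz": 0, "ax": 0, "ay": 0, "az": 0.02, "fingers": 0.5}, {"dx": 39, "dy": -7.5, "dz": 0, "ax": 0, "ay": 0, "az": 0.04, "fingers": 0.5}]'

```text
time_s: 7.63
tool_pos: [0.4604, -0.2427, 0.0247]
orientation: [0.124, 0.992, -0.0, -0.0]
wrist_force: [-3.6, -0.5, 1.6]
opening: 0.0466
```

>>> send_rows --motion '[{"dx": 3, "dy": -0.5, "dz": 0, "ax": 0, "ay": 0, "az": 0.01, "fingers": 0.5}, {"dx": 6, "dy": -1, "dz": 0, "ax": 0, "ay": 0, "az": 0.02, "fingers": 0.5}, {"dx": 9, "dy": -1.5, "dz": 0, "ax": 0, "ay": 0, "az": 0.03, "fingers": 0.5}, {"dx": 12, "dy": -2, "dz": 0, "ax": 0, "ay": 0, "az": 0.04, "fingers": 0.5}, {"dx": 15, "dy": -2.5, "dz": 0, "ax": 0, "ay": 0, "az": 0.05, "fingers": 0.5}, {"dx": 18, "dy": -3, "dz": 0, "ax": 0, "ay": 0, "az": 0.06, "fingers": 0.5}, {"dx": 21, "dy": -3.5, "dz": 0, "ax": 0, "ay": 0, "az": 0.06, "fingers": 0.5}, {"dx": 24, "dy": -4, "dz": 0, "ax": 0, "ay": 0, "az": 0.06, "fingers": 0.5}, {"dx": 26, "dy": -4.5, "dz": 0, "ax": 0, "ay": 0, "az": 0.06, "fingers": 0.5}, {"dx": 28, "dy": -5, "dz": 0, "ax": 0, "ay": 0, "az": 0.06, "fingers": 0.5}]'

```text
time_s: 8.47
tool_pos: [0.4884, -0.2476, 0.0246]
orientation: [0.095, 0.995, 0.0, -0.0]
wrist_force: [-3.6, 1.2, 2.9]
opening: 0.0463
```

>>> send_rows --motion '[{"dx": 1, "dy": -0.2, "dz": 0, "ax": 0, "ay": 0, "az": 0, "fingers": 0.5}, {"dx": 2, "dy": -0.4, "dz": 0, "ax": 0, "ay": 0, "az": 0, "fingers": 0.5}, {"dx": 3, "dy": -0.6, "dz": 0, "ax": 0, "ay": 0, "az": 0, "fingers": 0.5}, {"dx": 4, "dy": -0.8, "dz": 0, "ax": 0, "ay": 0, "az": 0, "fingers": 0.5}]'

```text
time_s: 8.8
tool_pos: [0.4922, -0.2484, 0.0246]
orientation: [0.095, 0.995, -0.0, 0.0]
wrist_force: [-2.3, 0.9, 1.1]
opening: 0.0466
```

Not at the rail yet: the force is still only sliding friction. I'll go on in 1 mm steps.

>>> send_rows --motion '[{"dx": 1, "dy": -0.2, "dz": 0, "ax": 0, "ay": 0, "az": 0, "fingers": 0.5}, {"dx": 2, "dy": -0.4, "dz": 0, "ax": 0, "ay": 0, "az": 0, "fingers": 0.5}, {"dx": 3, "dy": -0.6, "dz": 0, "ax": 0, "ay": 0, "az": 0, "fingers": 0.5}]'

```text
time_s: 9.05
tool_pos: [0.4944, -0.2488, 0.0246]
orientation: [0.095, 0.995, 0.0, -0.001]
wrist_force: [-19.9, 4.9, 14.2]
opening: 0.0463
```

>>> send_rows --motion '[{"dx": 1, "dy": -0.2, "dz": 0, "ax": 0, "ay": 0, "az": 0, "fingers": 0.5}, {"dx": 1, "dy": -0.2, "dz": 0, "ax": 0, "ay": 0, "az": 0, "fingers": 0.5}]'

```text
time_s: 9.22
tool_pos: [0.4944, -0.2488, 0.0246]
orientation: [0.095, 0.995, 0.0, -0.003]
wrist_force: [-22.8, 6.4, 16.1]
opening: 0.0467
```

The case is against the rail: 23 N, with the TCP stalled where predicted. I'll back off gently and look.

>>> send_rows --motion '[{"dx": -3, "dy": 0.6, "dz": 0, "ax": 0, "ay": 0, "az": 0, "fingers": 0.5}, {"dx": -10, "dy": 2, "dz": 0, "ax": 0, "ay": 0, "az": 0, "fingers": 0.5}, {"dx": -30, "dy": 6, "dz": 5, "ax": 0, "ay": 0, "az": 0, "fingers": 0.5}, {"dx": -50, "dy": 6, "dz": 30, "ax": 0, "ay": 0, "az": 0, "fingers": 0.5}, {"dx": -70, "dy": 6, "dz": 65, "ax": 0, "ay": 0, "az": 0, "fingers": 0.5}, {"dx": -90, "dy": 6, "dz": 100, "ax": 0, "ay": 0, "az": 0, "fingers": 0.5}, {"dx": -110, "dy": 6, "dz": 135, "ax": 0, "ay": 0, "az": 0, "fingers": 0.5}, {"dx": -110, "dy": 6, "dz": 175, "ax": 0, "ay": 0, "az": 0, "fingers": 0.5}, {"dx": -110, "dy": 6, "dz": 210, "ax": 0, "ay": 0, "az": 0, "fingers": 0.5}]'

```text
time_s: 9.97
tool_pos: [0.3851, -0.2431, 0.2374]
orientation: [0.096, 0.995, -0.001, 0.001]
wrist_force: [0.9, -0.5, -0.2]
opening: 0.0462
```

>>> send_rows --motion '[{"dx": 0, "dy": 40, "dz": 0, "ax": 0, "ay": 0, "az": 0, "fingers": 0.5}, {"dx": 0, "dy": 80, "dz": 0, "ax": 0, "ay": 0, "az": 0, "fingers": 0.5}, {"dx": 0, "dy": 120, "dz": 0, "ax": 0, "ay": 0, "az": 0, "fingers": 0.5}, {"dx": 0, "dy": 160, "dz": 0, "ax": 0, "ay": 0, "az": 0, "fingers": 0.5}, {"dx": 0, "dy": 200, "dz": 0, "ax": 0, "ay": 0, "az": 0, "fingers": 0.5}, {"dx": 0, "dy": 240, "dz": 0, "ax": 0, "ay": 0, "az": 0, "fingers": 0.5}, {"dx": 0, "dy": 280, "dz": 0, "ax": 0, "ay": 0, "az": 0, "fingers": 0.5}, {"dx": 0, "dy": 320, "dz": 0, "ax": 0, "ay": 0, "az": 0, "fingers": 0.5}, {"dx": 0, "dy": 320, "dz": 0, "ax": 0, "ay": 0, "az": 0, "fingers": 0.5}]'

```text
time_s: 10.72
tool_pos: [0.3853, 0.0826, 0.2346]
orientation: [0.092, 0.996, 0.001, 0.0]
wrist_force: [0.6, 0.3, -0.6]
opening: 0.0464
```

```bash
python3 - <<'E'
from h import *
np.set_printoptions(precision=4,suppress=True)
a=snap('scene');b=snap('top')
A=cv2.resize(b[140:220,235:315],(400,400),interpolation=cv2.INTER_CUBIC);B=cv2.resize(a[170:250,230:310],(400,400),interpolation=cv2.INTER_CUBIC)
cv2.imwrite('pics/8.png',np.hstack([A,B])[:,:,::-1])
z=dict(case_center=.017,bottle_center=.06,tub_center=.0145,dish_center=.009)
for c in('top','scene'):
  for n in z:
    for d in manip.mark_of(c,n)[:1]: print(c,n,round(d['score'],2),d['location'],at_z(c,d['location'],z[n]))
E
```

```text
top case_center 0.84 [276.3, 182.6] [ 0.5359 -0.2585  0.017 ]
top bottle_center 0.61 [203.3, 224.5] [ 0.4324 -0.0779  0.06  ]
top tub_center 0.82 [224.1, 191.9] [ 0.5155 -0.1248  0.0145]
top dish_center 0.66 [297.8, 146.0] [ 0.6319 -0.3178  0.009 ]
scene case_center 0.8 [281.9, 214.3] [ 0.538  -0.2555  0.017 ]
scene bottle_center 0.85 [191.6, 202.3] [ 0.4296 -0.0724  0.06  ]
scene tub_center 0.53 [231.5, 206.1] [ 0.5043 -0.1321  0.0145]
scene dish_center 0.59 [320.7, 202.7] [ 0.6318 -0.3193  0.009 ]
```

View pics/8.png

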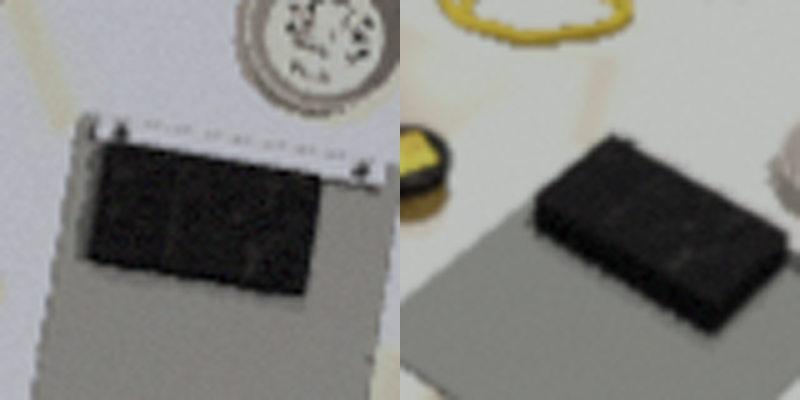

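```bash
python3 - <<'E'
from h import *
np.set_printoptions(precision=4,suppress=True)
f=lambda p:(235+(p[0]+.5)/5-.5,140+(p[1]+.5)/5-.5)
R=np.array([[np.cos(.19),-np.sin(.19)],[np.sin(.19),np.cos(.19)]])
w=lambda P,z:np.array([R@(at_z('top',f(p),z)[:2]-[.489,-.2612]) for p in P])
Q=w([(104,143),(322,178),(303,296),(85,261)],.029);print('case in plate',Q,Q.mean(0))
E=Q[0]-Q[1]; print('yaw err',np.arctan2(-E[0],E[1]))
E
```

```text
case in plate [[ 0.0714  0.0697]
 [ 0.0718 -0.0417]
 [ 0.0112 -0.0414]
 [ 0.0106  0.0691]] [0.0413 0.0139]
yaw err 0.004451323558098947
```

The picture shows the case flat and flush against the rail with no gap: far edge from (104,143) to (322,178), yaw error 0.004 rad. Along the rail it is at plate y 13.9 mm, against 13.3 mm at the start. The bystanders are within detector noise of where they were, so I'm handing in.

```bash
python3 -c "
from cell import manip
print(manip.finish_job())"
```

```text
the job is handed in; nothing more can be done
None
```

The case is tipped over towards the rail, lying underside up with its long edge against the rail, and the job is handed in. I pushed slowly on the upper part of its near face with the half-open fingers. Then I pushed it along the plate, turning it about 0.1 rad to line up, and pulled the arm clear. The robot clock stood at about 11 s.

**What the last checks showed:**
- **At the rail:** the push stalled with about 23 N of sideways force, about 2 mm from where I predicted contact. After I backed off, the picture showed no gap.
- **Alignment:** the case was parallel to the rail within 0.005 rad. Along the rail it sat at plate y 13.9 mm, against 13.3 mm at the start.
- **Tipping:** the force read close to zero whenever I checked it. I did not measure whether the standing case slid a little on its edge, but it came down about where a pure tip would put it.
- **Bottle, tub and dish:** the arm never registered contact with them, and their measured positions match the start within detection scatter (about 5–10 mm).

**One disagreement:** the case centre measured plate x = 41 mm instead of 44 mm. I put this down to calibration and pixel error, because the stalled push and the picture both show it at the rail.

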